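Unlock the kitchen lock box and hold the sprung key turned

ROBOT

A 6-joint arm with a two-finger parallel gripper is mounted at the origin on a cart in front of the work surface, level with it; the furniture and walls round the work are solid. World frame = base frame: x ahead of the robot, y to its left, z up, the work surface at z = 0. Lengths are in m, angles in rad, forces in N, time in s.
With the tool pointing down it reaches from about 0.4 to 0.925 m from the base axis. Payload 12.5 kg.
Tool frame: the origin (TCP) lies on the centre line of the jaws, within the pads' length; the fingertips stand 25 mm ahead of it and the grasp point (between the pads) lies 6 mm ahead of it; z points along the fingers, y is the line along which they close (so a half turn about z gives the same grasp; the last joint's range is limited). The gripper opens to 95 mm and grips with 3 to 60 N. Pads are 20 mm wide; open, the fingers measure 119 mm over their backs; the gripper's body (75 mm by 180 mm) begins 59 mm behind the grasp point.
Start: joints at [-1.208, 0.491, 1.559, -0, 1.092, -0.106], TCP at [0.282, -0.558, 0.24] pointing down, gripper open.
Joint ranges: [-3.1, 3.1], [-0.84, 2.19], [0.05, 2.79], [-1.13, 4.28], [0.06, 2.93], [-2.69, 2.69]. Speed limits (rad/s): [2.22, 2.22, 2.79, 3.14, 3.14, 3.14].

INTERFACE

Orientations are given as a unit quaternion [x, y, z, w].
In Python, from station import env gives the robot as it stands.
- The arm moves only by the shell command python3 -m creep 'ROWS' [FORCE]. ROWS is a JSON object of lists of equal length, an entry for each row: "rotation": the turn, a rotation vector about the tool's x, y, z in degrees, a list of three; "dp": the shift along the tool's x, y, z in cm, a list of three; "jaw": the gripper's target within -1 to 1 (shut at 1, half-way at 0, fully open at -1). A call has 1 to 8 rows; each row shifts and turns the commanded pose from where the row before left it, along the tool's axes as they then stand; what a row does not reach is not made up. A row lasts 1/10 s, in which the tool goes at most 50 mm and 8.59 degrees, less where a joint would pass 70% of its speed; a pose out of reach is approached as far as the arm can. A call is refused whole if a number of a shift passes 5 or a number of a turn 8.59, either way. A call with a gripper value outside its range is refused whole. The fingers move at their own pace and stop on an object; FORCE is the grip in N (left out, the last holds). Time passes only in rows, so rows that do not move let the fingers close. It gives the time, the measured TCP pose, the force, the opening and the grip force at its end, in the units of the state.
- env.get_obs(): the state, without advancing time (a new reading comes with each control period).
- env.get_image(name): name is "scene" or "top"; returns a dict with "pixels" (400x640x3 uint8, red, green, blue), "fovy" (degrees; the focal length in pixels is half the picture's height over the tangent of half this angle, whatever the lens; pixels are square), "cx", "cy" (the principal point, pixels), "position" and "orientation" of the camera in the world. Camera axes: x right, y down, z forward; pixel columns grow to the right and rows downward; lengths in m; the calibration is good to about 2 mm. A picture is of the moment at which its call begins. There is no depth.
- env.hand_in(): hands the job in; it is judged then, once.
The state is a dict: "time": time; "joint_pos": joint angles; "joint_velocities": joint speeds; "joint_torque": joint torques, N m; "eef_pos": TCP position; "tcp_rot": TCP orientation; "contact_force": force on the tool from outside, world axes, zero at the start; "wrist_torque": the same for the moment, N m; "finger_gap": finger opening in m; "gripper_force": force on a finger pad.
Only numpy, scipy, OpenCV 4.12 (cv2) and the standard library are available. Lean on these libraries where they do the work, as an engineer would, in place of code of your own. Each camera call takes 0.05 s, during which the arm holds its last target. There are 200 camera calls.

TASK

Take the blue key out of the key stand and push it fully home into the lock on top of the green lock box, working it past the sticky pins, then turn it clockwise about a quarter turn to its stop so that the bolt is drawn back. The lock is sprung, so finish while still gripping the key, down in the lock and held turned; leave the red and yellow keys in the stand and do not disturb the things around.

Things in the scene. Friction and masses are not known exactly. Their poses are not given: they have to be found in the camera images.
- blue_key_grip (a point): Centre of the blue plastic bow (handle) of the key to use, which stands upright in any of the stand's three slots. Bow 10 mm thick (this point's x), 28 mm wide (y), 43 mm tall, from 25 mm below to 18 mm above this point; z up. A steel collar, 30 mm across, 5 mm thick, rests on the stand's top, its underside 30 mm below this point. The key is reversible (half a turn makes no odds), 50 g.
- blue_key_tip (a point): Lower end of the blue key's steel blade, in the stand's slot, on the key's axis, 58 mm below the bow's centre. The blade is 6 mm thick (x) and 16 mm wide (y), 28 mm long below the collar, its last 3 mm a wedge.
- lock_mouth (a point): Centre of the face of the round brass lock plug; turns with it. y runs along the key slot, x across, z up. Slot 8.4 (x) by 18.4 mm (y), 36 mm deep, 3 mm chamfer: the key has 1.2 mm play each side and turns about 0.15 rad before the plug follows. Two sprung, sticky pins, 12 and 21 mm down, each give way at a push of 5 to 15 N, easier if rocked. Fully home the bow's centre is 30 mm above this point.
- lock_box: Green steel box, fixed, 150 (x) by 210 (y) mm, lid 72 mm high; origin under its middle, front to -x. On the lid a steel lock case, 68 by 80 mm; its top and the lock's face are 88 mm above the worktop, the lock's axis 12 mm in front of the box's middle.
- lock (a joint): Turn of the lock plug in rad: 0 locked, grows clockwise seen from above, to a hard stop at 1.35 (with the key's play the hand turns about 1.5). A spring turns it back; it takes about 0.1 N m to hold it at the stop.
- bolt (a joint): Travel of the brass bolt at the front of the lock case, in m: 0 thrown into its keeper, about 0.0124 drawn back at the lock's stop. Driven by the plug.
- stand_top (a point): Middle of the top face of the wooden key stand, a fixed block 60 mm (x) by 170 mm (y), 42 mm tall. Its slots lie along y, 55 mm apart, the middle one under this point; each is 36 mm deep, with about 1.1 mm play round the blade.
- red_key_grip (a point): a key with a red plastic bow (its handle), the same shape as the blue one. This point is the centre of its bow. Leave it in the stand.
- yellow_key_grip (a point): a key with a yellow plastic bow (its handle), the same shape as the blue one. This point is the centre of its bow. Leave it in the stand.
- mug_mid (a point): A mug with a handle, 86x121x90 mm, half-way up. A bystander.
- sardine_tin_mid (a point): A flat oval-cornered tin, 63x105x25 mm, half-way up. A bystander.
- salt_shaker_mid (a point): A glass salt shaker, 44x44x90 mm, half-way up. A bystander.
- biscuit_bar_mid (a point): A pink wrapped bar, 64x168x20 mm, half-way up. A bystander.
There are look-alikes about, which are no part of the job. Leave any purple look-alike of the part that bears blue_key_grip alone.

How it is judged:
On the way, in this order (a step that is already met when the one before it is completed fails the run):
1. the blue key is drawn up out of the stand (z of blue_key_grip in the frame of stand_top above 0.06 m), for 0.1 s.
2. the blue key is fully home in the lock, which is not yet turned (z of blue_key_grip in the frame of lock_mouth between 0.026 and 0.033 m and horizontal distance between blue_key_grip and lock_mouth below 0.005 m and angle between blue_key_grip's own z axis and vertical below 0.12 rad and value of joint lock below 0.4 rad), for 0.1 s.
3. the key has turned the lock to its stop (value of joint lock above 1.2 rad), for 0.2 s.
At the end, for the whole second after the job is handed in: Blue key home (bow centre 26-33 mm above the lock face, within 5 mm of its axis, tilt under 0.12 rad), lock held still past 1.2 rad, bolt drawn over 10.5 mm, fingers gripping the key (over 2 N); red and yellow keys within 12 mm, bystanders within 40 mm, of their starts (z of blue_key_grip in the frame of lock_mouth between 0.026 and 0.033 m and horizontal distance between blue_key_grip and lock_mouth below 0.005 m and angle between blue_key_grip's own z axis and vertical below 0.12 rad and value of joint lock above 1.2 rad and value of joint bolt above 0.0105 m and velocity of joint lock between -0.1 and 0.1 rad/s and contact force between the fingers and blue_key above 2 N and distance of each of red_key_grip, yellow_key_grip from where it was at the start of the episode below 0.012 m and distance of each of mug_mid, sardine_tin_mid, salt_shaker_mid, biscuit_bar_mid from where it was at the start of the episode below 0.04 m); the arm keeps its last pose, push and grip.
It fails at once if the red or yellow key is pulled out of its slot (distance of any of red_key_grip, yellow_key_grip from where it was at the start of the episode above 0.025 m).
It fails at once if a bystander is knocked away (distance of any of mug_mid, sardine_tin_mid, salt_shaker_mid, biscuit_bar_mid from where it was at the start of the episode above 0.05 m).
It also fails if it takes over 51 s, if anything falls off the work surface, if the arm or the gripper's body presses on something with over 40 N, if the wrist force passes 120 N, or if a joint passes its speed limit or range.

## Working session

There is one attempt and no reset: what is moved stays moved. The work goes in short steps, Python scripts to look and compute and a shell command to move; the robot and the scene stay as the last step left them, time stands still between calls to the robot, and variables do not carry over. Pictures are saved under pics/ and viewed, at most 14 in all, crops included, and the job is handed in when it is done.

```bash
mkdir -p pics
python3 - <<'E'
from station import env
import cv2
print(env.get_obs())
for n in("scene","top"):
    i=env.get_image(n); cv2.imwrite(f"pics/{n}0.png",i["pixels"][:,:,::-1]); i.pop("pixels"); print(i)
E
```

```text
{'time': 0.0, 'joint_pos': array([-1.20759078e+00,  4.91594165e-01,  1.55944978e+00,  4.14504259e-05,
        1.09167118e+00, -1.05598731e-01]), 'joint_velocities': array([-1.76399612e-03, -8.35406252e-04,  1.01022475e-03, -2.54923845e-04,
       -4.79113611e-05,  1.33573090e-03]), 'joint_torque': array([-1.30461856e-03, -6.12640214e+01, -2.58186686e+01,  6.92513608e-02,
        4.81570722e-02, -5.22318010e-05]), 'eef_pos': array([ 0.28234262, -0.55735894,  0.23904011]), 'tcp_rot': array([ 9.72655443e-01,  2.32252175e-01, -5.38559401e-05, -5.58951655e-04]), 'contact_force': array([-0.59118934, -0.48312553,  0.62578769]), 'wrist_torque': array([-0.02109463, -0.00526404,  0.0633097 ]), 'gripper_force': 0.0, 'finger_gap': 0.09511396968755526}
{'fovy': 57.77926347263172, 'cx': 316.73111318983086, 'cy': 204.44827551909495, 'position': array([-0.41751748, -0.15027447,  0.53381837]), 'orientation': array([ 0.6058702 , -0.58093112,  0.37245281, -0.3958778 ])}
{'fovy': 56.40305626803848, 'cx': 324.50248169005175, 'cy': 201.61472306639877, 'position': array([ 0.29956291, -0.08632287,  1.26090415]), 'orientation': array([-0.70158009,  0.70343705, -0.08232298,  0.07864237])}
```

View pics/scene0.png

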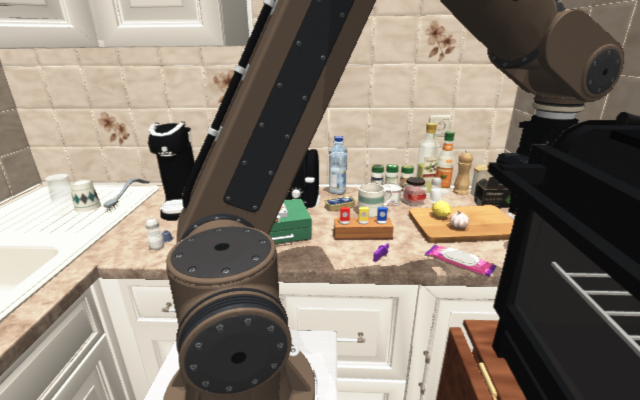

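View pics/top0.png

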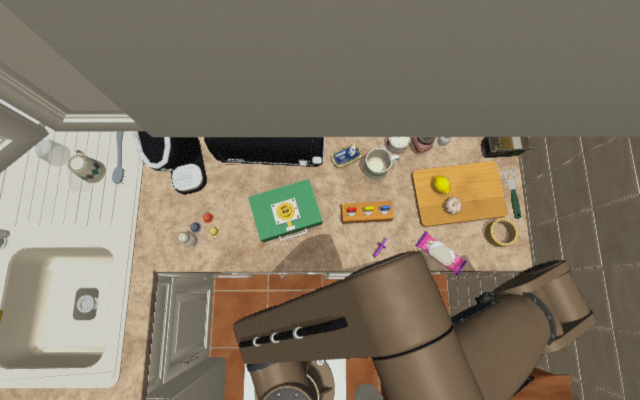

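The scene view shows the stand with red, yellow and blue keys (blue at about 382,214). The top view shows blue near (385,210), the lock near (286,211) on the green box, and the purple decoy at (380,246). I'll zoom in on the top view.

```bash
cat > h.py <<'E'
from station import env
import cv2, numpy as np
from scipy.spatial.transform import Rotation as R
def ray(i,u,v):
    f=200/np.tan(np.radians(i["fovy"]/2))
    return R.from_quat(i["orientation"]).apply([(u-i["cx"])/f,(v-i["cy"])/f,1.])
def onz(i,u,v,z):
    d=ray(i,u,v); p=i["position"]; return p+d*(z-p[2])/d[2]
def proj(i,P):
    f=200/np.tan(np.radians(i["fovy"]/2))
    c=R.from_quat(i["orientation"]).inv().apply(np.array(P)-i["position"]); c=np.atleast_2d(c)
    return np.c_[i["cx"]+f*c[:,0]/c[:,2], i["cy"]+f*c[:,1]/c[:,2]]
def crop(i,x,y,w,h,s,name):
    cv2.imwrite(name,cv2.resize(i["pixels"][y:y+h,x:x+w,::-1],None,fx=s,fy=s,interpolation=cv2.INTER_CUBIC))
E
python3 - <<'E'
from h import *
i=env.get_image("top"); crop(i,245,170,160,80,5,"pics/c1.png")
j=env.get_image("scene"); crop(j,270,190,140,60,5,"pics/c2.png")
for n,u,v,z in(("blue",385,210,.09),("red",351,212,.09),("lock",286,211,.088)): print(n,onz(i,u,v,z))
E
```

```text
blue [ 0.54338887 -0.28693464  0.09      ]
red [ 0.53708465 -0.17767067  0.09      ]
lock [0.54122391 0.03070737 0.088     ]
```

View pics/c1.png

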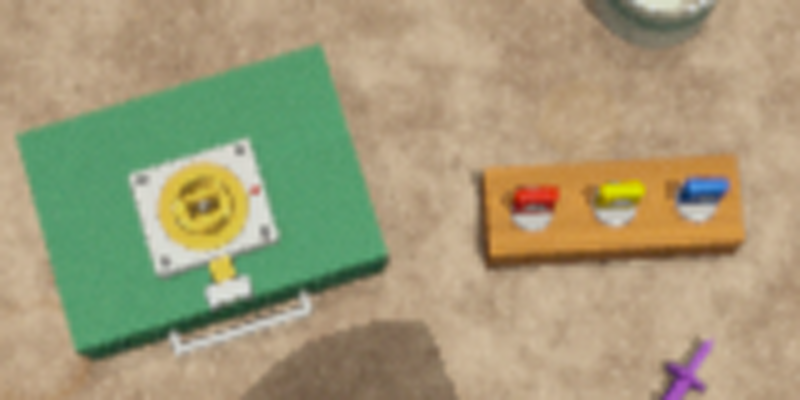

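View pics/c2.png

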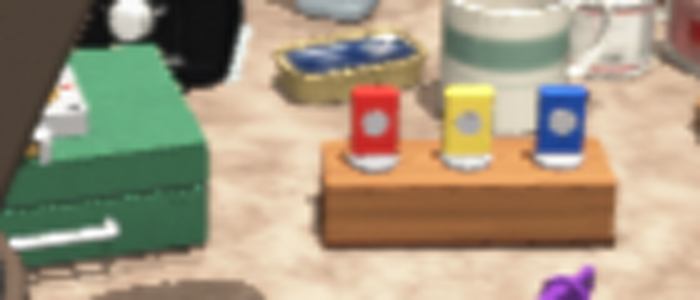

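The top crop shows the lock plug at about (286,211), its slot roughly along the box's long side, and the blue bow at about (386,207.5). The scene crop shows the blue bow's centre disc at about (382.4,214.4). Next I'll fit these numerically.

```bash
cat >> h.py <<'E'
def mask(i,lo,hi,box):
    h=cv2.inRange(cv2.cvtColor(i["pixels"],cv2.COLOR_RGB2HSV),np.array(lo),np.array(hi))
    m=np.zeros_like(h); x,y,w,hh=box; m[y:y+hh,x:x+w]=h[y:y+hh,x:x+w]
    n,l,s,c=cv2.connectedComponentsWithStats(m); k=1+np.argmax(s[1:,4]); return (l==k).astype(np.uint8)
def rect(i,z,x0,x1,y0,y1,s=2000):
    # orthorectified: column grows with -y, row grows with -x
    W,H=int((y1-y0)*s),int((x1-x0)*s)
    src=proj(i,[[x1,y1,z],[x1,y0,z],[x0,y0,z],[x0,y1,z]]).astype(np.float32)
    M=cv2.getPerspectiveTransform(src,np.float32([[0,0],[W,0],[W,H],[0,H]]))
    return cv2.warpPerspective(i["pixels"],M,(W,H),flags=cv2.INTER_CUBIC)
E
python3 - <<'E'
from h import *
from scipy.optimize import least_squares
t=env.get_image("top"); s=env.get_image("scene")
def world(m,i,z):
    c=max(cv2.findContours(m,0,1)[0],key=cv2.contourArea).reshape(-1,2)
    w=np.array([onz(i,u,v,z)[:2] for u,v in c]); return cv2.minAreaRect((w*1000).astype(np.float32))
print("lid",world(mask(t,(65,80,40),(90,255,160),(245,170,85,75)),t,.072))
print("stand",world(mask(t,(8,130,120),(20,255,255),(335,195,65,35)),t,.042))
# keys: fit x,y,yaw by silhouette bbox/centroid in both views
hs={"red":((0,150,90),(6,255,255)),"yellow":((22,130,120),(33,255,255)),"blue":((102,130,70),(122,255,255))}
bx={"red":338,"yellow":357,"blue":374}; bs={"red":335,"yellow":355,"blue":372}
for k in hs:
    mt=mask(t,*hs[k],(bx[k],198,24,22)); ms=mask(s,*hs[k],(bs[k],203,22,22))
    P=[]
    for m in(mt,ms):
        c=max(cv2.findContours(m,0,1)[0],key=cv2.contourArea); hh=cv2.convexHull(c); f=np.zeros_like(m); cv2.fillPoly(f,[hh],1)
        M=cv2.moments(f,True); P.append((M["m10"]/M["m00"],M["m01"]/M["m00"])); 
        print(k,P[-1],M["m00"],cv2.minAreaRect(c))
    # box silhouette centroid
    def cen(i,q):
        x,y,yaw=q; c,sn=np.cos(yaw),np.sin(yaw)
        pts=[[x+a*c-b*sn,y+a*sn+b*c,.072+z] for a in(-.005,.005) for b in(-.014,.014) for z in(-.025,.018)]
        hh=cv2.convexHull(proj(i,pts).astype(np.float32)); M=cv2.moments(hh); return np.array([M["m10"]/M["m00"],M["m01"]/M["m00"]]),M["m00"]
    r=least_squares(lambda q:np.r_[cen(t,[*q,0])[0]-P[0],cen(s,[*q,0])[0]-P[1]],[.54,-.25],diff_step=1e-4)
    print(k,r.x,r.fun)
o=rect(t,.088,.48,.60,-.03,.09,3300); o2=rect(t,.09,.48,.60,-.32,-.2,3300)
cv2.imwrite("pics/rect.png",np.hstack([o,o2])[:,:,::-1]); print(o.shape)
E
```

```text
lid ((548.9631958007812, 35.894264221191406), (155.21646118164062, 206.6864471435547), 16.8969669342041)
stand ((550.6484375, -235.04776000976562), (62.221195220947266, 171.02224731445312), 2.967566967010498)
red (351.38709677419354, 209.4516129032258) 31.0 ((351.5, 209.5), (3.0, 7.0), 90.0)
red (344.46666666666664, 213.45925925925926) 135.0 ((344.5, 213.5), (13.0, 9.0), 90.0)
red [ 0.55086475 -0.18141688] [ 0.24588002 -0.33825441 -0.23145618  0.69284287]
yellow (368.6818181818182, 208.0681818181818) 44.0 ((368.5, 208.0), (4.0, 9.0), 90.0)
yellow (362.9099099099099, 214.1081081081081) 111.0 ((363.0, 214.0), (8.0, 12.0), 0.0)
yellow [ 0.55397476 -0.23686372] [-0.11288804  0.07920423  0.10366228 -0.17123462]
blue (385.22222222222223, 207.37037037037038) 27.0 ((385.5, 207.5), (3.0, 7.0), 90.0)
blue (381.85585585585585, 212.94594594594594) 111.0 ((382.0, 213.0), (12.0, 8.0), 90.0)
blue [ 0.55756215 -0.29207957] [ 0.17809915 -0.32989067 -0.16935494  0.70505845]
(396, 396, 3)
```

View pics/rect.png

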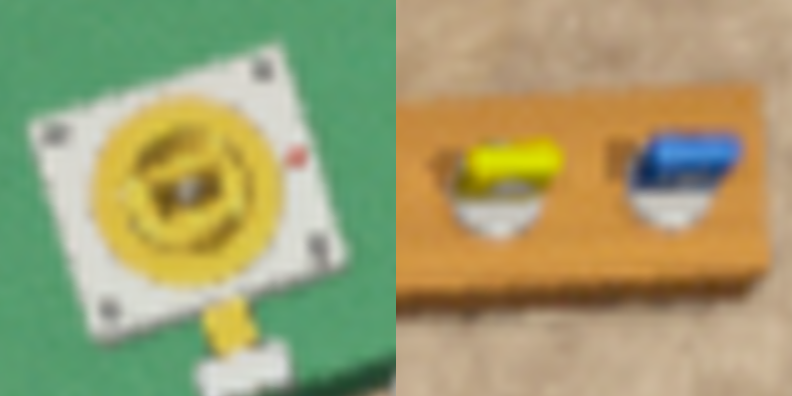

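```bash
python3 -m creep '{"rotation":[[0,0,-8.3],[0,0,-8.3],[0,0,-8.3],[0,0,-8.3],[0,0,-8.3],[0,0,-8.3],[0,0,-8.3],[0,0,-8.3]],"dp":[[0,0,0],[0,0,0],[0,0,0],[0,0,0],[0,0,0],[0,0,0],[0,0,0],[0,0,0]],"jaw":[-1,-1,-1,-1,-1,-1,-1,-1]}' 30
cat >> h.py <<'E'
def delta(tx,ty,tz,yaw_deg):
    o=env.get_obs(); r=R.from_quat(o["tcp_rot"]); x=r.as_matrix()[:,0]
    psi=np.degrees(np.arctan2(x[1],x[0])); T=R.from_euler("ZX",[yaw_deg,180],degrees=True)
    print("t",round(o["time"],2),"p",o["eef_pos"].round(4),"psi",psi.round(2),"F",o["contact_force"].round(1),"M",o["wrist_torque"].round(2),"gap",round(o["finger_gap"],4),"grip",round(o["gripper_force"],1))
    print("dp cm",(r.inv().apply(np.array([tx,ty,tz])-o["eef_pos"])*100).round(2),"rot",np.degrees((r.inv()*T).as_rotvec()).round(2))
E
python3 -c "
from h import *
delta(.5565,-.2915,.2,93.2)"
```

```text
time: 1.1
eef_pos: [0.2824, -0.5575, 0.2396]
tcp_rot: [0.685, 0.729, 0.0, -0.0]
contact_force: [-0.1, 0.0, -0.2]
finger_gap: 0.095
gripper_force: 0.0
t 1.1 p [ 0.2824 -0.5575  0.2396] psi 93.6 F [-0.1  0.  -0.2] M [-0.01 -0.09  0.02] gap 0.095 grip 0.0
dp cm [24.83 29.03  3.96] rot [-0.  -0.   0.4]
```

```bash
python3 -m creep '{"rotation":[[0,0,0.4],[0,0,0],[0,0,0],[0,0,0],[0,0,0],[0,0,0],[0,0,0],[0,0,0]],"dp":[[3.1,3.6,0],[3.1,3.6,0],[3.1,3.6,0],[3.1,3.6,0],[3.1,3.6,0],[3.1,3.6,0],[3.1,3.6,0],[3.1,3.6,0]],"jaw":[-1,-1,-1,-1,-1,-1,-1,-1]}' 30
python3 -c "
from h import *
delta(.5565,-.2915,.2,93.2)"
```

```text
time: 1.9
eef_pos: [0.5587, -0.2937, 0.2397]
tcp_rot: [0.689, 0.725, -0.0, 0.0]
contact_force: [1.0, -2.1, -0.1]
finger_gap: 0.0951
gripper_force: 0.0
t 1.9 p [ 0.5587 -0.2937  0.2397] psi 92.86 F [ 1.  -2.1 -0.1] M [-0.01 -0.1  -0.03] gap 0.0951 grip 0.0
dp cm [ 0.23 -0.2   3.97] rot [ 0.01  0.01 -0.34]
```

```bash
python3 -m creep '{"rotation":[[0,0,0],[0,0,0],[0,0,0],[0,0,0],[0,0,0]],"dp":[[0.2,-0.2,2],[0,0,2],[0,0,3],[0,0,3],[0,0,0]],"jaw":[0.3,0.3,0.3,0.3,0.3]}' 30
python3 - <<'E'
from h import *
delta(.5565,-.2915,.078,93.2)
s=env.get_image("scene"); crop(s,320,120,120,120,5,"pics/s2.png")
E
```

```text
time: 2.4
eef_pos: [0.554, -0.2925, 0.1362]
tcp_rot: [0.689, 0.725, -0.001, -0.003]
contact_force: [-0.2, -0.1, 0.4]
finger_gap: 0.0607
gripper_force: 0.0
t 2.4 p [ 0.554  -0.2925  0.1362] psi 92.86 F [-0.2 -0.1  0.4] M [-0.01 -0.1   0.02] gap 0.0607 grip 0.0
dp cm [0.06 0.28 5.82] rot [-0.29 -0.21 -0.34]
```

View pics/s2.png

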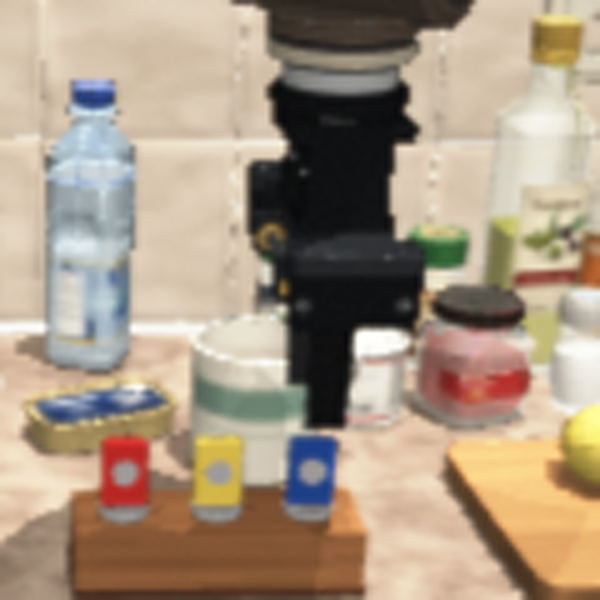

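The gripper finger hangs above and slightly right of the blue bow (finger tip at about 385,204; bow at 382,214). I'll check the projections.

Run:
```python
from h import *
s=env.get_image("scene")
for p in([.524,-.2925,.111],[.514,-.2925,.115],[.514,-.2825,.115],[.514,-.3025,.115],[.5565,-.2915,.072]): print(p,proj(s,p).round(1))
m=mask(s,(102,130,70),(122,255,255),(372,203,22,22)); ys,xs=np.nonzero(m); print(xs.min(),xs.max(),ys.min(),ys.max())
g=s["pixels"].max(2).astype(int); print(g[192,372:398]); print(g[200,372:398]);
```

```text
[0.524, -0.2925, 0.111] [[384.2 205.3]]
[0.514, -0.2925, 0.115] [[384.7 205.4]]
[0.514, -0.2825, 0.115] [[381.1 205.4]]
[0.514, -0.3025, 0.115] [[388.3 205.5]]
[0.5565, -0.2915, 0.072] [[381.6 212.8]]
378 386 208 220
[251 252 247 245 241 185  83  34  30  24  19  18  16  16  16  17  16  24
  83 174 203 199 206 208 211 208]
[132 131 131 131 130 141 147 146 136  72  24  16  16  17  16  16  28  94
 191 215 214 210 218 228 228 209]
```

```bash
python3 -m creep '{"rotation":[[0,0,-0.3],[0,0,0],[0,0,0],[0,0,0]],"dp":[[0.1,0,2],[0,0,2],[0,0,0],[0,0,0]],"jaw":[0.3,0.3,0.3,0.3]}' 30
python3 - <<'E'
from h import *
delta(.5565,-.2905,.078,93.2)
E
```

```text
time: 2.9
eef_pos: [0.5558, -0.2928, 0.1012]
tcp_rot: [0.687, 0.726, 0.0, 0.001]
contact_force: [0.1, 0.0, 1.1]
finger_gap: 0.0336
gripper_force: 0.0
t 2.9 p [ 0.5558 -0.2928  0.1012] psi 93.16 F [0.1 0.  1.1] M [-0.03 -0.08 -0.02] gap 0.0336 grip 0.0
dp cm [0.23 0.08 2.32] rot [ 0.07  0.06 -0.04]
```

```bash
python3 -m creep '{"rotation":[[0,0,0],[0,0,0],[0,0,0],[0,0,0]],"dp":[[0.23,0.08,0],[0,0,1.2],[0,0,1.1],[0,0,0]],"jaw":[0.3,0.3,0.3,0.3]}' 30
python3 - <<'E'
from h import *
delta(.5565,-.2905,.078,93.2)
s=env.get_image("scene"); crop(s,350,170,60,60,8,"pics/s3.png")
E
```

```text
time: 3.3
eef_pos: [0.5553, -0.2896, 0.0749]
tcp_rot: [0.687, 0.726, -0.0, -0.001]
contact_force: [-0.4, -0.1, -0.8]
finger_gap: 0.0334
gripper_force: 0.0
t 3.3 p [ 0.5553 -0.2896  0.0749] psi 93.16 F [-0.4 -0.1 -0.8] M [-0.02 -0.07  0.04] gap 0.0334 grip 0.0
dp cm [-0.09  0.11 -0.31] rot [-0.12 -0.09 -0.04]
```

View pics/s3.png

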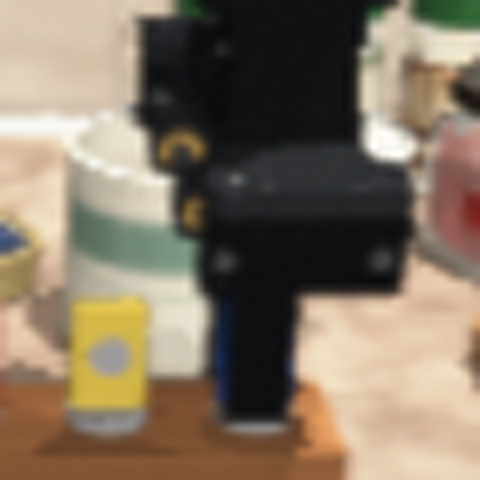

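The finger (crop 233–290) covers the bow centrally, with blue visible on both sides (218–300). Next I'll raise 3 mm and close.

```bash
python3 -m creep '{"rotation":[[0,0,0],[0,0,0],[0,0,0],[0,0,0],[0,0,0],[0,0,0]],"dp":[[0,0.1,-0.3],[0,0,0],[0,0,0],[0,0,0],[0,0,0],[0,0,0]],"jaw":[0.6,0.7,0.8,1,1,1]}' 10
python3 - <<'E'
from h import *
delta(.5565,-.2905,.078,93.2)
E
```

```text
time: 3.95
eef_pos: [0.5566, -0.29, 0.0798]
tcp_rot: [0.687, 0.726, -0.0, -0.0]
contact_force: [-5.5, -0.3, 5.8]
finger_gap: 0.0096
gripper_force: 10.0
t 3.95 p [ 0.5566 -0.29    0.0798] psi 93.16 F [-5.5 -0.3  5.8] M [-0.09  0.96 -0.01] gap 0.0096 grip 10.0
dp cm [-0.05 -0.01  0.18] rot [-0.04 -0.01 -0.04]
```

```bash
python3 -m creep '{"rotation":[[0,0,0],[0,0,0]],"dp":[[0,-0.15,0.15],[0,0,0]],"jaw":[1,1]}' 10
python3 - <<'E'
from h import *
delta(.5565,-.2905,.078,93.2)
E
```

```text
time: 4.15
eef_pos: [0.5564, -0.2903, 0.0792]
tcp_rot: [0.687, 0.726, 0.0, 0.001]
contact_force: [0.2, 0.5, 10.2]
finger_gap: 0.0099
gripper_force: 10.0
t 4.15 p [ 0.5564 -0.2903  0.0792] psi 93.15 F [ 0.2  0.5 10.2] M [ 0.13  0.1  -0.01] gap 0.0099 grip 10.0
dp cm [-0.02  0.01  0.12] rot [ 0.15  0.09 -0.05]
```

```bash
python3 -m creep '{"rotation":[[0,0,0],[0,0,0],[0,0,0],[0,0,0],[0,0,0],[0,0,0],[0,0,0],[0,0,0]],"dp":[[0,0,-0.1],[0,0,0],[0,0,-1],[0,0,-1],[0,0,-2],[0,0,-3],[0,0,-4],[0,0,0]],"jaw":[1,1,1,1,1,1,1,1]}' 55
python3 - <<'E'
from h import *
delta(.5424,.0333,.17,107.2)
s=env.get_image("scene"); crop(s,330,110,80,120,5,"pics/s4.png")
E
```

```text
time: 4.95
eef_pos: [0.5571, -0.291, 0.195]
tcp_rot: [0.687, 0.726, 0.001, 0.004]
contact_force: [0.5, -0.2, -1.7]
finger_gap: 0.0099
gripper_force: 55.0
t 4.95 p [ 0.5571 -0.291   0.195 ] psi 93.16 F [ 0.5 -0.2 -1.7] M [-0.01 -0.1  -0.06] gap 0.0099 grip 55.0
dp cm [32.48  0.31  2.33] rot [  0.36   0.35 -14.03]
```

View pics/s4.png

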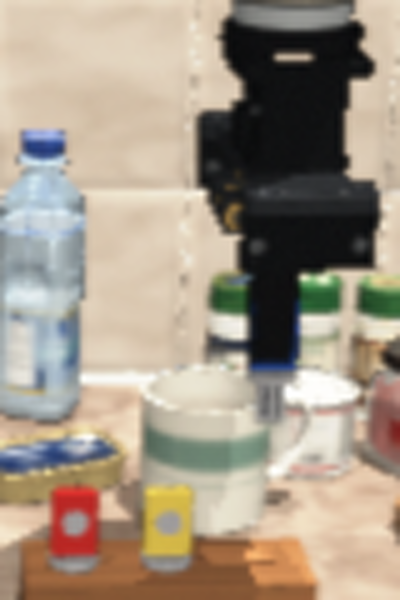

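The key is held and clear of the stand; its blade is centred under the finger (crop 270, 400). Next I'll carry it to the lock.

```bash
python3 -m creep '{"rotation":[[0,0,0],[0,0,0],[0,0,0],[0,0,0],[0,0,0],[0,0,0],[0,0,0],[0,0,0]],"dp":[[2,0,0],[4.3,0,0],[4.8,0,0],[4.8,0.1,0],[4.8,0.1,0],[4.8,0.1,0],[4.5,0,0],[2.4,0,0]],"jaw":[1,1,1,1,1,1,1,1]}'
python3 -m creep '{"rotation":[[0,0,-7],[0,0,-7],[0,0,0],[0,0,0]],"dp":[[0,0,0],[0,0,0],[0,0,0],[0,0,0]],"jaw":[1,1,1,1]}'
python3 - <<'E'
from h import *
delta(.5424,.0333,.165,107.2)
s=env.get_image("scene"); cv2.imwrite("pics/s5.png",s["pixels"][:,:,::-1])
t=env.get_image("top"); a=s["pixels"][80:280,200:360]; b=t["pixels"][150:270,220:380]
cv2.imwrite("pics/s5.png",np.hstack([cv2.resize(a,(400,500),interpolation=2),cv2.resize(b,(400,500),interpolation=2)])[:,:,::-1])
E
```

```text
time: 5.8
eef_pos: [0.5389, 0.0374, 0.1882]
tcp_rot: [0.687, 0.727, -0.001, -0.001]
contact_force: [0.3, -0.8, -0.1]
finger_gap: 0.0099
gripper_force: 55.0
time: 6.2
eef_pos: [0.54, 0.034, 0.1885]
tcp_rot: [0.595, 0.804, -0.0, -0.001]
contact_force: [0.5, 0.2, -0.2]
finger_gap: 0.0095
gripper_force: 55.0
t 6.2 p [0.54   0.034  0.1885] psi 106.97 F [ 0.5  0.2 -0.2] M [ 0.05 -0.09 -0.03] gap 0.0095 grip 55.0
dp cm [-0.14  0.21  2.35] rot [-0.07 -0.03 -0.23]
```

View pics/s5.png

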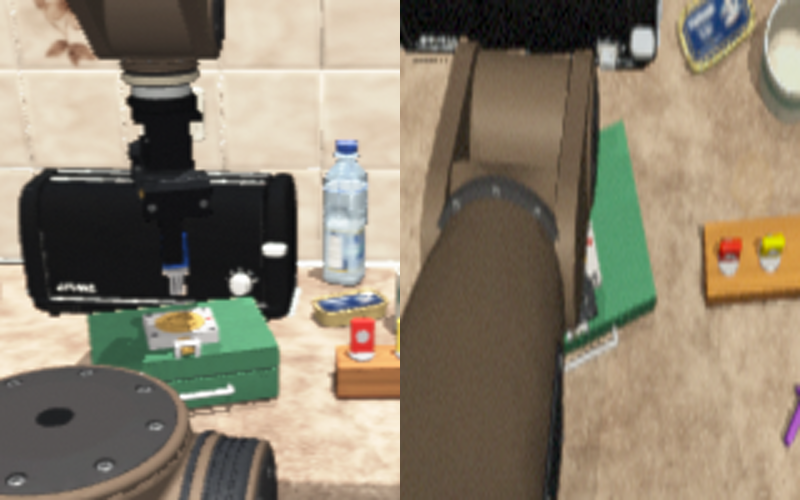

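The scene view shows the key tip at about (271,197) above the brass plug at about (273.6,209). The top view is blocked by the arm. I'll use the scene view to measure the offset.

Run:
```python
from h import *
s=env.get_image("scene"); o=env.get_obs(); r=R.from_quat(o["tcp_rot"])
m=mask(s,(20,110,110),(32,255,255),(255,198,35,22))
c=max(cv2.findContours(m,0,1)[0],key=cv2.contourArea); e=cv2.fitEllipse(cv2.convexHull(c)); print("plug",e)
print("pred lock",proj(s,[.5424,.0333,.088]), "plug xy",onz(s,*e[0],.088))
tip=o["eef_pos"]+r.apply([0,0,.0652]); print("tip",tip,proj(s,tip))
col=[o["eef_pos"]+r.apply([a,0,.0372]) for a in(-.015,.015)]; print("collar edge pred",proj(s,col))
L=[o["eef_pos"]+r.apply([a,0,z]) for z in(.0652,) for a in(-.008,.008)]; print("tip corners",proj(s,L))
crop(s,250,165,44,60,10,"pics/s6.png")
```

```text
plug ((277.1969909667969, 207.65150451660156), (3.8897058963775635, 6.643589019775391), 128.96690368652344)
pred lock [[271.22027831 208.53024315]] plug xy [0.54907576 0.0166023  0.088     ]
tip [0.54035399 0.0335607  0.12365403] [[270.27731106 197.64503162]]
collar edge pred [[274.890802   188.12959742]
 [264.43676402 189.16534696]]
tip corners [[273.02896392 197.35711091]
 [267.51633344 197.93392802]]
```

View pics/s6.png

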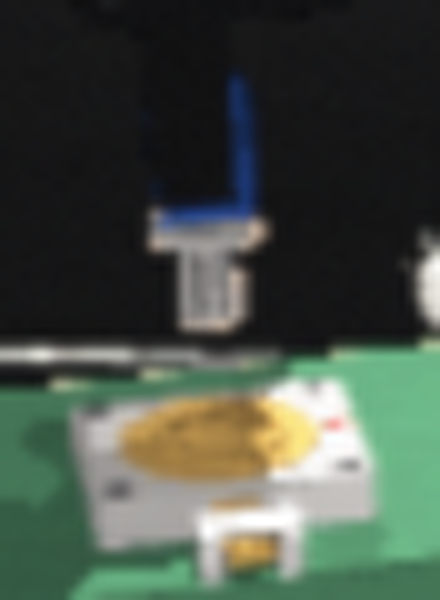

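Plug centre is at (271.3,208.3), which matches my lock estimate to within about a pixel. The key shows a +0.6 px camera bias, so I'll aim at (0.543, 0.0345).

```bash
python3 -m creep '{"rotation":[[0,0,-0.2],[0,0,0],[0,0,0],[0,0,0],[0,0,0]],"dp":[[-0.04,0.3,0],[0,0,1],[0,0,1],[0,0,1],[0,0,0]],"jaw":[1,1,1,1,1]}'
python3 - <<'E'
from h import *
delta(.543,.0345,.1532,107.2)
E
```

```text
time: 6.85
eef_pos: [0.5429, 0.0341, 0.1573]
tcp_rot: [0.592, 0.806, -0.001, -0.001]
contact_force: [0.3, 0.1, -0.7]
finger_gap: 0.0098
gripper_force: 55.0
t 6.85 p [0.5429 0.0341 0.1573] psi 107.35 F [ 0.3  0.1 -0.7] M [ 0.04 -0.08  0.04] gap 0.0098 grip 55.0
dp cm [0.03 0.03 0.41] rot [-0.16 -0.06  0.15]
```

```bash
python3 -m creep '{"rotation":[[0,0,0.1],[0,0,0],[0,0,0],[0,0,0],[0,0,0]],"dp":[[0.03,0.03,0.4],[0,0,0.3],[0,0,0.2],[0,0,0.2],[0,0,0]],"jaw":[1,1,1,1,1]}'
python3 - <<'E'
from h import *
delta(.543,.0345,.1252,107.2)
E
```

```text
time: 7.35
eef_pos: [0.5438, 0.0345, 0.1481]
tcp_rot: [0.593, 0.805, -0.0, 0.0]
contact_force: [-0.3, 0.0, -1.0]
finger_gap: 0.0103
gripper_force: 55.0
t 7.35 p [0.5438 0.0345 0.1481] psi 107.26 F [-0.3  0.  -1. ] M [ 0.03 -0.14  0.06] gap 0.0103 grip 55.0
dp cm [ 0.03 -0.07  2.29] rot [-0.    0.01  0.06]
```

```bash
python3 -m creep '{"rotation":[[0,0,0],[0,0,0],[0,0,0],[0,0,0],[0,0,0],[0,0,0]],"dp":[[0,-0.05,0.2],[0,0,0.2],[0,0,0.2],[0,0,0.2],[0,0,0.2],[0,0,0]],"jaw":[1,1,1,1,1,1]}'
python3 - <<'E'
from h import *
delta(.543,.0345,.1252,107.2)
E
```

```text
time: 7.95
eef_pos: [0.5424, 0.0343, 0.1376]
tcp_rot: [0.593, 0.805, -0.001, -0.001]
contact_force: [-3.8, -0.8, -2.1]
finger_gap: 0.0097
gripper_force: 55.0
t 7.95 p [0.5424 0.0343 0.1376] psi 107.26 F [-3.8 -0.8 -2.1] M [-0.25  0.86 -0.03] gap 0.0097 grip 55.0
dp cm [0.   0.07 1.24] rot [-0.13 -0.04  0.06]
```

```bash
python3 -m creep '{"rotation":[[0,0,0],[0,0,0],[0,0,0],[0,0,0],[0,0,0],[0,0,0]],"dp":[[0,-0.1,0.1],[0,0,0.2],[0,0,0.2],[0,0,0.2],[0,0,0.2],[0,0,0]],"jaw":[1,1,1,1,1,1]}'
python3 - <<'E'
from h import *
delta(.542,.0345,.1252,107.2)
E
```

```text
time: 8.55
eef_pos: [0.543, 0.0341, 0.129]
tcp_rot: [0.593, 0.805, 0.0, 0.001]
contact_force: [-0.1, -0.3, -1.6]
finger_gap: 0.0098
gripper_force: 55.0
t 8.55 p [0.543  0.0341 0.129 ] psi 107.25 F [-0.1 -0.3 -1.6] M [-0.06 -0.19  0.05] gap 0.0098 grip 55.0
dp cm [ 0.07 -0.08  0.38] rot [0.08 0.03 0.05]
```

```bash
python3 -m creep '{"rotation":[[0,0,0],[0,0,0],[0,0,0],[0,0,0],[0,0,0]],"dp":[[0,0,0.15],[0,0,0.15],[0,0,0.15],[0,0,0.1],[0,0,0]],"jaw":[1,1,1,1,1]}'
python3 - <<'E'
from h import *
delta(.542,.0345,.1252,107.2)
s=env.get_image("scene"); crop(s,250,165,44,60,10,"pics/s7.png")
E
```

```text
time: 9.05
eef_pos: [0.543, 0.0341, 0.1251]
tcp_rot: [0.593, 0.805, 0.001, 0.001]
contact_force: [-3.2, -0.0, 20.3]
finger_gap: 0.0094
gripper_force: 55.0
t 9.05 p [0.543  0.0341 0.1251] psi 107.26 F [-3.2 -0.  20.3] M [ 0.05  0.54 -0.  ] gap 0.0094 grip 55.0
dp cm [ 0.07 -0.08 -0.01] rot [0.13 0.05 0.06]
```

View pics/s7.png

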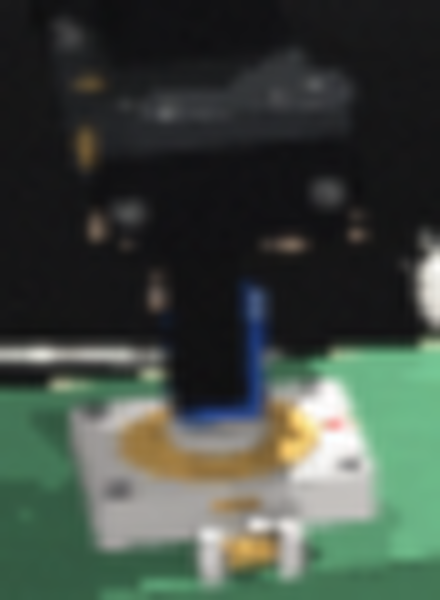

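The key is home: the collar sits on the plug (crop 218,430), with 20 N of reaction at the expected height. Now I'll turn it.

```bash
python3 -m creep '{"rotation":[[0,0,0],[0,0,5],[0,0,5],[0,0,5],[0,0,5],[0,0,5],[0,0,5],[0,0,0]],"dp":[[0,-0.06,0],[0,0,0],[0,0,0],[0,0,0],[0,0,0],[0,0,0],[0,0,0],[0,0,0]],"jaw":[1,1,1,1,1,1,1,1]}'
python3 - <<'E'
from h import *
delta(.5425,.034,.1252,21)
E
```

```text
time: 9.9
eef_pos: [0.544, 0.0335, 0.1252]
tcp_rot: [0.782, 0.623, 0.002, 0.002]
contact_force: [3.9, -1.9, 13.5]
finger_gap: 0.0101
gripper_force: 55.0
t 9.9 p [0.544  0.0335 0.1252] psi 77.09 F [ 3.9 -1.9 13.5] M [-0.34 -0.81  0.02] gap 0.0101 grip 55.0
dp cm [ 0.01 -0.15 -0.  ] rot [ 0.3  -0.21 56.09]
```

```bash
python3 -m creep '{"rotation":[[0,0,7],[0,0,7],[0,0,7],[0,0,7],[0,0,7],[0,0,7],[0,0,5],[0,0,0]],"dp":[[0,0,0],[0,0,0],[0,0,0],[0,0,0],[0,0,0],[0,0,0],[0,0,0],[0,0,0]],"jaw":[1,1,1,1,1,1,1,1]}'
python3 - <<'E'
from h import *
delta(.5425,.034,.1252,21)
E
```

```text
time: 10.7
eef_pos: [0.5442, 0.0327, 0.1252]
tcp_rot: [0.966, 0.26, 0.003, 0.002]
contact_force: [3.3, -9.6, 13.8]
finger_gap: 0.0095
gripper_force: 55.0
t 10.7 p [0.5442 0.0327 0.1252] psi 30.11 F [ 3.3 -9.6 13.8] M [-1.82 -0.73  0.1 ] gap 0.0095 grip 55.0
dp cm [-0.08 -0.2  -0.  ] rot [ 0.27 -0.29  9.11]
```

```bash
python3 -m creep '{"rotation":[[0,0,3],[0,0,3],[0,0,3],[0,0,2],[0,0,0],[0,0,0]],"dp":[[-0.02,0.15,0],[0,0,0],[0,0,0],[0,0,0],[0,0,0],[0,0,0]],"jaw":[1,1,1,1,1,1]}'
python3 - <<'E'
from h import *
delta(.5425,.034,.1252,16)
s=env.get_image("scene"); crop(s,250,165,44,60,10,"pics/s8.png")
E
```

```text
time: 11.3
eef_pos: [0.5443, 0.032, 0.1252]
tcp_rot: [0.986, 0.167, 0.003, 0.001]
contact_force: [3.2, -2.9, 14.8]
finger_gap: 0.0099
gripper_force: 55.0
t 11.3 p [0.5443 0.032  0.1252] psi 19.27 F [ 3.2 -2.9 14.8] M [-0.54 -0.47  0.05] gap 0.0099 grip 55.0
dp cm [-0.11 -0.25 -0.  ] rot [ 0.15 -0.29  3.27]
```

View pics/s8.png

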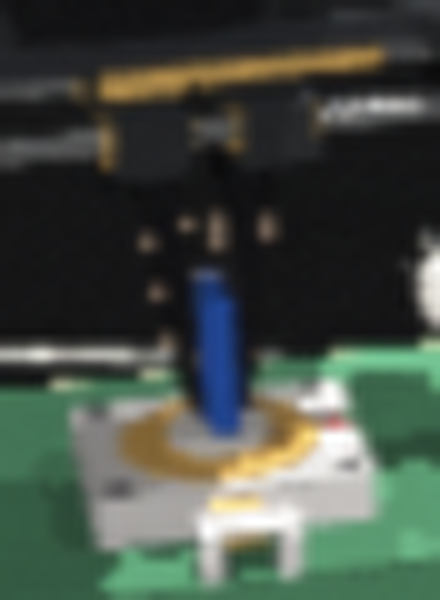

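The bow is now edge-on and the bolt (crop 235,535) has been drawn back from its keeper. I'll keep turning until the torque shows the stop.

```bash
for k in 1; do python3 -m creep '{"rotation":[[0,0,2],[0,0,2],[0,0,0],[0,0,0]],"dp":[[0,0,0],[0,0,0],[0,0,0],[0,0,0]],"jaw":[1,1,1,1]}' >/dev/null; done
python3 - <<'E'
from h import *
delta(.5425,.034,.1252,16); print(env.get_obs()["wrist_torque"],env.get_obs()["joint_torque"][5])
E
python3 -m creep '{"rotation":[[0,0,2],[0,0,2],[0,0,0],[0,0,0]],"dp":[[0,0,0],[0,0,0],[0,0,0],[0,0,0]],"jaw":[1,1,1,1]}' >/dev/null
python3 - <<'E'
from h import *
delta(.5425,.034,.1252,16); print(env.get_obs()["wrist_torque"],env.get_obs()["joint_torque"][5])
E
```

```text
t 11.75 p [0.5443 0.0319 0.1251] psi 15.32 F [ 2.4 -4.1 14.7] M [-0.77 -0.4   0.42] gap 0.0098 grip 55.0
dp cm [-0.12 -0.25 -0.01] rot [ 0.16 -0.28 -0.68]
[-0.7665623  -0.39896243  0.42397154] 0.46746958047151566
t 12.15 p [0.5442 0.0317 0.1252] psi 11.37 F [ 3.  -4.8 14.4] M [-1.02 -0.24  0.75] gap 0.0096 grip 55.1
dp cm [-0.12 -0.26 -0.  ] rot [ 0.17 -0.27 -4.63]
[-1.02480611 -0.24023753  0.75361966] 0.8124116063117981
```

```bash
python3 -m creep '{"rotation":[[0,0,0],[0,0,0],[0,0,0],[0,0,0],[0,0,0]],"dp":[[0,0,0],[0,0,0],[0,0,0],[0,0,0],[0,0,0]],"jaw":[1,1,1,1,1]}'
python3 - <<'E'
from h import *
delta(.5425,.034,.1252,16)
print(env.hand_in())
E
```

```text
time: 12.65
eef_pos: [0.5442, 0.0317, 0.1252]
tcp_rot: [0.995, 0.099, 0.003, 0.001]
contact_force: [2.5, -4.8, 14.9]
finger_gap: 0.0096
gripper_force: 55.1
t 12.65 p [0.5442 0.0317 0.1252] psi 11.37 F [ 2.5 -4.8 14.9] M [-1.05 -0.27  0.79] gap 0.0096 grip 55.1
dp cm [-0.12 -0.26 -0.  ] rot [ 0.17 -0.27 -4.63]
the job is handed in; nothing more can be done
None
```

I handed the job in at 12.65 s, with the blue key fully home and held turned against the lock's stop at 55 N grip; the bolt looked drawn back in the last picture, but hand-in gave no verdict, so success is unconfirmed.

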